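# Set the empty lanes of a card display for refilling

## Task

Two of the three lanes of the spring pusher display on the signing table are empty: get both ready for refilling by pushing each blue paddle back towards the rear of its lane with closed fingertips until it has passed its red stop pin, then letting it spring forward again so that it stays latched against the pin. Only push on the paddles' front faces, never grip them or touch the spring housings behind, and leave the stocked lane with its boxes and everything else on the table where it is.

Things in the scene. Friction and masses are not known exactly. Their poses are not given: they have to be found in the camera images.
- display: black base board of the three-lane pusher display, fixed to the table, 226 (x) x 326 (y) x 18 mm; origin: centre of its underside, on the table. x points over the clear front lips to the customers' side, away from the robot within 0.5 rad; y left, z up. The lanes stand side by side along y, centres 104 mm apart; which one is stocked varies.
- lane_a: EMPTY lane a, axes as the display, origin at the centre of its underside, 18 mm above the table. White floor 24 mm above the table, clear dividers 99 mm apart inside and a clear front lip, all ending 64 mm above the table. Lip: 3 mm thick, inner face at x = +102 mm. Fixed. Grey rear wall ends 74 mm above the table.
- paddle_a (a point): point on the front (+x) face of the blue pusher paddle of EMPTY lane a: mid-width, 65 mm above the lane floor, 89 mm above the table; it moves with the paddle. The paddle is an upright plate 88 mm wide (y), 4 mm thick, its top 116 mm above the table. Fully forward, its front face is 12 mm behind the lip's inner face; above the lip it is free to a finger.
- pusher_a (a joint): travel (m) of the sprung pusher of EMPTY lane a to the lane's rear (-x), 0 fully forward, 0.115 rear stop. Starts at 0. Spring 4 to 5 N forward; about 2 N more while its sled presses the pin down (0.012 to 0.028). Released from 0.08 or more it springs back and latches at about 0.075; released short of the pin it returns to 0.
- pin_a (a joint): how far (m) the red sprung stop pin of EMPTY lane a is pressed down: 0 fully up, 0.0105 flush. The pin is 8 mm thick, stands 10 mm above the lane floor at x = +19 mm, y = 0 of the lane. The pusher's sled presses it down in passing; it pops up in front of the paddle's foot. Pressing it down would release a latched pusher.
- reel_a: black spring housing on the back of the paddle of EMPTY lane a, 26 mm deep (x), 80 mm wide, its top 5 mm below the paddle's top; origin 7 mm below the foot of the paddle's front face. Not to be touched.
- lane_b: EMPTY lane b, axes as the display, origin at the centre of its underside, 18 mm above the table. White floor 24 mm above the table, clear dividers 99 mm apart inside and a clear front lip, all ending 64 mm above the table. Lip: 3 mm thick, inner face at x = +102 mm. Fixed. Grey rear wall ends 74 mm above the table.
- paddle_b (a point): point on the front (+x) face of the blue pusher paddle of EMPTY lane b: mid-width, 65 mm above the lane floor, 89 mm above the table; it moves with the paddle. The paddle is an upright plate 88 mm wide (y), 4 mm thick, its top 116 mm above the table. Fully forward, its front face is 12 mm behind the lip's inner face; above the lip it is free to a finger.
- pusher_b (a joint): travel (m) of the sprung pusher of EMPTY lane b to the lane's rear (-x), 0 fully forward, 0.115 rear stop. Starts at 0. Spring 4 to 5 N forward; about 2 N more while its sled presses the pin down (0.012 to 0.028). Released from 0.08 or more it springs back and latches at about 0.075; released short of the pin it returns to 0.
- pin_b (a joint): how far (m) the red sprung stop pin of EMPTY lane b is pressed down: 0 fully up, 0.0105 flush. The pin is 8 mm thick, stands 10 mm above the lane floor at x = +19 mm, y = 0 of the lane. The pusher's sled presses it down in passing; it pops up in front of the paddle's foot. Pressing it down would release a latched pusher.
- reel_b: black spring housing on the back of the paddle of EMPTY lane b, 26 mm deep (x), 80 mm wide, its top 5 mm below the paddle's top; origin 7 mm below the foot of the paddle's front face. Not to be touched.
- lane_c: the STOCKED lane (three red card boxes in it), axes as the display, origin at the centre of its underside, 18 mm above the table. White floor 24 mm above the table, clear dividers 99 mm apart inside and a clear front lip, all ending 64 mm above the table. Lip: 3 mm thick, inner face at x = +102 mm. Fixed. The boxes' tops are 90 mm above the table.
- pusher_c (a joint): travel (m) of the sprung pusher of the STOCKED lane (three red card boxes in it) to the lane's rear (-x), 0 fully forward, 0.115 rear stop. Starts at about 0.054, pressing on the boxes.
- reel_c: black spring housing on the back of the paddle of the STOCKED lane (three red card boxes in it), 26 mm deep (x), 80 mm wide, its top 5 mm below the paddle's top; origin 7 mm below the foot of the paddle's front face. Not to be touched.
- stock1: a sealed, rigid red card box, 92 x 66 x 22 mm, 110 g, standing in the stocked lane on its 92 mm edge, thin way front to back, number 1 from the front; origin at the centre of its underside. Leave it.
- stock2: a sealed, rigid red card box, 92 x 66 x 22 mm, 110 g, standing in the stocked lane on its 92 mm edge, thin way front to back, number 2 from the front; origin at the centre of its underside. Leave it.
- stock3: a sealed, rigid red card box, 92 x 66 x 22 mm, 110 g, standing in the stocked lane on its 92 mm edge, thin way front to back, number 3 from the front; origin at the centre of its underside. Leave it.
- refill1: a sealed, rigid red card box, 92 x 66 x 22 mm, 110 g, lying flat on the table beside the display's left side as seen from the robot; origin at the centre of its underside. Leave it.
- refill2: a sealed, rigid red card box, 92 x 66 x 22 mm, 110 g, lying flat on the table beside the display's right side as seen from the robot; origin at the centre of its underside. Leave it.
- marker_blue: white pen with blue cap, 138 mm long, 13 mm thick, lying on the table in front of the display; origin under its middle. Leave it.
- marker_black: grey pen with black cap, 138 mm long, 13 mm thick, lying on the table; origin under its middle. Leave it.
- bottle: water bottle, green cap, 64 mm diameter, 205 mm high; origin at the centre of its underside. Leave it.
- ball_cube: clear display cube with a white ball in it, 84 mm; origin at the centre of its underside. Leave it.
- tape: roll of yellow tape lying flat, 90 mm outside diameter, 24 mm high; origin at the centre of its underside. Leave it.

How it is judged:
By the outcome, as a careful person would: the job done as asked, in the order asked, and still so for the second after the job is handed in, with the robot touching nothing.
It also fails if it takes over 51 s, if anything falls off the work surface, if the arm or the gripper's body presses on something with over 40 N, if the wrist force passes 120 N, or if a joint passes its speed limit or range.

## Robot

A 6-joint arm with a two-finger parallel gripper is mounted at the origin on the work surface. World frame = base frame: x ahead of the robot, y to its left, z up, the work surface at z = 0. Lengths are in mm, angles in rad, forces in N, time in s.
With the tool pointing down it reaches from about 400 to 925 mm from the base axis. Payload 12.5 kg.
Tool frame: the origin (TCP) lies at the very end of the fingers, on their centre line; the grasp point (between the pads) lies env.grip_point_offset behind it (env.grip_point_offset is the distance from the TCP to the grasp point, in mm); y points along the fingers, z is the direction in which the jaws open and shut, and the axes are right-handed (so a half turn about y gives the same grasp; the last joint's range is limited). The gripper opens to 95 mm and grips with 3 to 60 N. Pads are 20 mm wide; open, the fingers measure 119 mm over their backs; the gripper's body (75 mm by 180 mm) begins 59 mm behind the grasp point.
Start: joints at [-1.357, 0.491, 1.559, -0, 1.092, -0.106], TCP at [196.509, -593.322, 214.661] pointing down, gripper open.
Joint ranges: [-3.1, 3.1], [-0.84, 2.19], [0.05, 2.79], [-1.13, 4.28], [0.06, 2.93], [-2.69, 2.69]. Speed limits (rad/s): [2.22, 2.22, 2.79, 3.14, 3.14, 3.14].

## Interface

Orientations are given as [roll, pitch, yaw] about the fixed x, y, z axes, in that order (R = Rz(yaw) Ry(pitch) Rx(roll)).
In Python, from cell import readout, read_camera, env, nets gives the robot as it stands.
- The arm moves only by the tool apply_moves, never from a script. Its argument "increments" is a list of rows, each a list of 3 entries, a list of its own where there are three numbers: the shift along the tool's x, y, z in cm, then the turn, a rotation vector about the tool's x, y, z in degrees, then the finger opening in cm, from 0 to 9.51. A call has exactly 5 rows; each row shifts and turns the pose as measured when the row begins, along the tool's axes as they then stand; what a row does not reach is not made up. A row lasts 1/8 s, in which the tool goes at most 62.5 mm and 10.7 degrees, less where a joint would pass 70% of its speed; a pose out of reach is approached as far as the arm can. A call with a gripper value outside its range is refused whole. The fingers move at their own pace and stop on an object; the grip force is fixed at half the most. Time passes only in rows, so rows that do not move let the fingers close, or fill a call up. It gives the time, the measured TCP pose, the force and the opening at its end, in the units of the state.
- readout.state(): the state, without advancing time (a new reading comes with each control period).
- read_camera(name): name is "scene" or "top" or "wrist"; returns a dict with "img" (384x512x3 uint8, red, green, blue), "vfov" (degrees; the focal length in pixels is half the picture's height over the tangent of half this angle, whatever the lens; pixels are square), "cx", "cy" (the principal point, pixels), "distortion" ([k1, k2, p1, p2, k3] as OpenCV has them; the pictures are not rectified), "rvec" (rotation vector, rad) and "tvec" (3), from world to camera coordinates, as OpenCV has them; the wrist camera has in their place "mount" (4x4, takes a point from camera to tool coordinates, whose origin is the TCP and whose axes are the tool frame's). Camera axes: x right, y down, z forward; pixel columns grow to the right and rows downward; lengths in mm; the calibration is good to about 2 mm. A picture is of the moment at which its call begins: read the wrist's pose just before it. There is no depth.
- env.job_done(): hands the job in, once; it reports no verdict.
Trained networks look in a picture, given as the dict that the camera call returned (one of the last four; its "shot" number tells which), for a name from the list of things; names that differ only in an ending like _2 or _b are one class to them, and where a whole thing is asked for, a point or a joint stands for the part that bears it (a point fixed in the world has none). Each returns a list of dicts, best first, with "confidence" (0 to 1); they miss things now and then, are a little off and sometimes report something else, mostly with a low value. They report only what shows in the picture. A call takes as long as a camera call.
- nets.look_for(picture, thing): "point" ([x, y, z] in mm, in the coordinates of the camera as it stood for that picture, good to about 4 mm: the middle of the surface that is visible of it).
- nets.mark_of(picture, thing): "point" ([x, y, z] in mm, in the coordinates of the camera as it stood for that picture, good to about 4 mm: a listed point, or the origin of a listed thing).
The state is a dict: "t": time; "joints": joint angles; "qvel": joint speeds; "tau": joint torques, N m; "eef_pos": TCP position; "tcp_rot": TCP orientation; "ft_force": force on the tool from outside, world axes, zero at the start; "moment": the same for the moment, N m; "opening": opening from 0.0 (shut) to 1.0 (fully open).
Only numpy, scipy, OpenCV 4.12 (cv2) and the standard library are available. Lean on these libraries where they do the work, as an engineer would, in place of code of your own. Each camera call takes 0.05 s, during which the arm holds its last target. There are 200 camera calls.

## Working session

There is one attempt and no reset: what is moved stays moved. The work goes in short steps, Python scripts to look and compute and a tool call to move; the robot and the scene stay as the last step left them, time stands still between calls to the robot, and variables do not carry over. Pictures are saved under pics/ and viewed, about 8 in all and at most 12, crops included, and the job is handed in when it is done.

Besides the shell and the picture viewer there is one more tool, called after ">>>" as a command line: name --argument value ..., lists and objects as JSON in quotes. apply_moves: Moves the arm, as the interface text tells. Its arguments: {"type":"object","properties":{"increments":{"type":"array"}},"required":["increments"]}

```bash
ls; mkdir -p pics; cat > h.py <<'E'
import numpy as np, cv2
from cell import readout, read_camera, env, nets
from scipy.spatial.transform import Rotation as R
def w(cam,p): return R.from_rotvec(np.ravel(cam['rvec'])).as_matrix().T@(np.array(p)-np.ravel(cam['tvec']))
def proj(cam,P):
    f=cam['img'].shape[0]/2/np.tan(np.radians(cam['vfov']/2))
    K=np.array([[f,0,cam['cx']],[0,f,cam['cy']],[0,0,1.]])
    return cv2.projectPoints(np.array(P,float).reshape(-1,1,3),np.array(cam['rvec'],float),np.array(cam['tvec'],float),K,np.array(cam['distortion'],float))[0].reshape(-1,2)
E
python3 - <<'E'
from h import *
s=readout.state(); print({k:np.round(v,3) for k,v in s.items()}, env.grip_point_offset)
for n in ['scene','top']:
    c=read_camera(n); cv2.imwrite(f'pics/{n}0.png',c['img'][:,:,::-1])
    for t in ['display','lane_a','lane_c','paddle_a','pin_a','stock1','bottle','ball_cube','refill1','marker_blue','tape']:
        for d in nets.mark_of(c,t)[:4]:
            p=w(c,d['point']); print(n,t,round(d['confidence'],2),p.round(),proj(c,p).round().tolist())
E
```

```text
pics
{'t': np.float64(0.0), 'joints': array([-1.357,  0.492,  1.559, -0.   ,  1.092, -0.106]), 'qvel': array([-0.   ,  0.   , -0.   ,  0.001, -0.   , -0.   ]), 'tau': array([ 2.0000e-03, -6.1263e+01, -2.5818e+01,  6.9000e-02,  4.8000e-02,
       -0.0000e+00]), 'eef_pos': array([ 196.457, -593.059,  214.068]), 'tcp_rot': array([-1.572,  0.   , -2.822]), 'ft_force': array([ 0.415,  0.278, -0.786]), 'moment': array([-0.056, -0.058,  0.047]), 'opening': np.float64(0.997)} 18.8
scene display 0.39 [592. 401.   2.] [[364.0, 286.0]]
scene display 0.25 [631.  36.  25.] [[248.0, 229.0]]
scene lane_a 0.89 [543.   8.  17.] [[259.0, 213.0]]
scene lane_a 0.85 [ 609. -189.   15.] [[199.0, 199.0]]
scene lane_c 0.89 [543.   8.  17.] [[259.0, 213.0]]
scene lane_c 0.85 [ 609. -189.   15.] [[199.0, 199.0]]
scene paddle_a 0.93 [ 689. -163.   89.] [[185.0, 195.0]]
scene paddle_a 0.73 [661. -61.  90.] [[216.0, 203.0]]Traceback (most recent call last):
  File "<stdin>", line 6, in <module>
ValueError: it knows: ball_cube, bottle, display, lane, marker_black, marker_blue, paddle, reel, refill, stock, tape
```

```bash
python3 - <<'E'
from h import *
for n in ['scene','top']:
    c=read_camera(n)
    for t in ['display','lane_a','paddle_a','reel_a','stock1','bottle','ball_cube','refill1','marker_blue','tape']:
        for d in nets.mark_of(c,t)[:4]:
            p=w(c,d['point']); print(n,t,round(d['confidence'],2),p.round(),proj(c,p).round().tolist())
    cv2.imwrite(f'pics/{n}1.png',c['img'][:,:,::-1])
a=cv2.imread('pics/scene1.png');b=cv2.imread('pics/top1.png')
cv2.imwrite('pics/both.png',cv2.resize(np.vstack([a[60:350],b]),None,fx=.88,fy=.88))
E
```

```text
scene display 0.63 [ 558. -447.    2.] [[161.0, 168.0]]
scene lane_a 0.79 [ 610. -188.   16.] [[199.0, 199.0]]
scene lane_a 0.61 [579. -91.  16.] [[228.0, 206.0]]
scene lane_a 0.58 [543.  10.  16.] [[260.0, 213.0]]
scene paddle_a 0.85 [663. -63.  91.] [[215.0, 203.0]]
scene paddle_a 0.83 [ 691. -161.   87.] [[185.0, 196.0]]
scene reel_a 0.39 [444. 421.  -1.] [[394.0, 259.0]]
scene reel_a 0.19 [533. 138.   2.] [[295.0, 232.0]]
scene stock1 0.84 [633.  38.  26.] [[248.0, 229.0]]
scene stock1 0.74 [607.  25.  24.] [[250.0, 224.0]]
scene stock1 0.66 [ 343. -443.    0.] [[203.0, 146.0]]
scene stock1 0.5 [589.  19.  27.] [[252.0, 219.0]]
scene ball_cube 0.81 [ 560. -446.    2.] [[160.0, 168.0]]
scene ball_cube 0.68 [443. 421.   1.] [[394.0, 258.0]]
scene refill1 0.91 [533. 140.   0.] [[295.0, 233.0]]
scene refill1 0.73 [ 660. -303.    2.] [[165.0, 196.0]]
scene marker_blue 0.7 [590.  19.  23.] [[252.0, 220.0]]
scene marker_blue 0.62 [607.  26.  24.] [[250.0, 224.0]]
scene marker_blue 0.47 [737. -90.   2.] [[193.0, 235.0]]
scene tape 0.72 [445. 418.  -0.] [[393.0, 258.0]]
top display 0.59 [
[... 416 characters left out ...]
 -160.   16.] [[309.0, 140.0]]
top reel_a 0.65 [578.  15.  19.] [[250.0, 180.0]]
top reel_a 0.65 [589.  20.  23.] [[248.0, 176.0]]
top stock1 0.72 [611.  27.  22.] [[245.0, 169.0]]
top stock1 0.72 [589.  22.  26.] [[247.0, 176.0]]
top stock1 0.64 [634.  32.  25.] [[244.0, 161.0]]
top bottle 0.89 [601. 405.   3.] [[118.0, 173.0]]
top ball_cube 0.56 [ 564. -444.    3.] [[405.0, 186.0]]
top refill1 0.86 [533. 137.  -1.] [[209.0, 196.0]]
top refill1 0.64 [ 661. -304.   -2.] [[356.0, 154.0]]
top refill1 0.53 [732. -95.   3.] [[286.0, 130.0]]
top marker_blue 0.55 [737. -93.   4.] [[286.0, 128.0]]
top marker_blue 0.37 [447. 416.  -0.] [[113.0, 226.0]]
top tape 0.97 [451. 421.  -3.] [[112.0, 224.0]]
```

View pics/both.png

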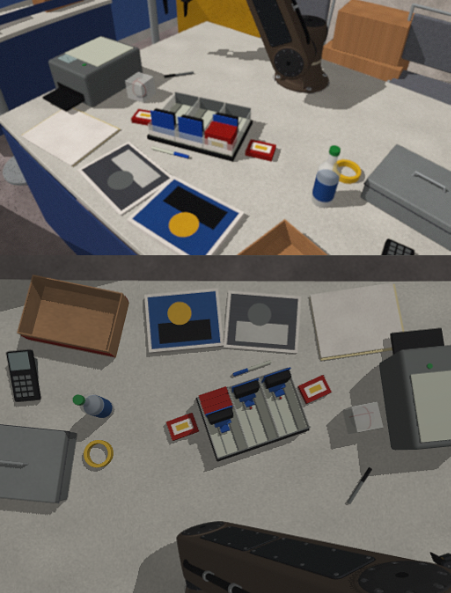

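The display's long axis is angled. The left lane holds the stock, and the middle and right lanes are empty with their paddles forward. Next I'll fit the display pose from these points.

```bash
cat >> h.py <<'E'
def lanepos(O,th):
    s=readout.state(); p=s['eef_pos']; d=R.from_euler('z',-th).apply([p[0]-O[0],p[1]-O[1],0])
    return d[:2].round(1),p.round(1),s['ft_force'].round(1),round(float(s['t']),2)
E
python3 - <<'E'
from h import *
from scipy.optimize import least_squares
L={0:-104,1:0,2:104}
obs=[]
for k in range(3):
  for n in ['scene','top']:
    c=read_camera(n)
    for t,x,off in [('lane_a',0,0),('paddle_a',90,0),('refill1',None,0)]:
        for d in nets.mark_of(c,t):
            if d['confidence']<.5: continue
            p=w(c,d['point'])
            if x is None or abs(p[2]-{'lane_a':18,'paddle_a':89}[t])>8: continue
            obs.append((p,x))
def m(q,x,l): return np.array([q[0]+np.cos(q[2])*x-np.sin(q[2])*l,q[1]+np.sin(q[2])*x+np.cos(q[2])*l])
q=np.array([580,-92,.316])
use=[]
for p,x in obs:
    e=[np.linalg.norm(m(q,x,l)-p[:2]) for l in L.values()]
    if min(e)<15: use.append((p,x,list(L.values())[int(np.argmin(e))]))
r=least_squares(lambda q:np.ravel([m(q,x,l)-p[:2] for p,x,l in use]),q,loss='soft_l1',x_scale=[1,1,.01])
print(len(obs),len(use),r.x)
for p,x,l in use: print(p.round(),x,l,(m(r.x,x,l)-p[:2]).round(1))
th=r.x[2]; s=readout.state()
T=R.from_euler('xyz',s['tcp_rot'])
for nm,l in [('right',-104),('mid',0)]:
    for x in (140,108,5):
        P=np.r_[m(r.x,x,l),82]; print(nm,x,P.round(1),'tool shift cm',(T.inv().apply(P-s['eef_pos'])/10).round(2))
print('yaw err deg',np.degrees(s['tcp_rot'][2]+np.pi-th))
c=read_camera('top');pt=[]
for l in (-104,0,104):
    for x,y,z in [(-113,-52,18),(113,-52,18),(113,52,18),(-113,52,18),(90,-44,116),(90,44,116),(15,0,34)]:
        pt.append(np.r_[m(r.x,x,l+y),z])
im=cv2.resize(c['img'][90:260,180:360,::-1],None,fx=4,fy=4)
for u,v in proj(c,pt): cv2.circle(im,(int((u-180)*4),int((v-90)*4)),3,(0,255,0),-1)
cv2.imwrite('pics/fit.png',im[:600])
E
```

```text
29 29 [ 5.77412021e+02 -9.15980196e+01  3.15979097e-01]
[542.   8.  19.] 0 104 [ 3.  -0.4]
[577. -90.  14.] 0 0 [ 0.4 -1.7]
[ 692. -164.   87.] 90 -104 [3.5 1.1]
[662. -62.  87.] 90 0 [ 0.7 -1.7]
[582. -94.  19.] 0 0 [-4.6  2.3]
[ 613. -190.   23.] 0 -104 [-3.  -0.2]
[548.   8.  18.] 0 104 [-2.9 -0.6]
[ 695. -163.   94.] 90 -104 [-0.  1.]
[662. -61.  91.] 90 0 [ 0.6 -2.1]
[ 609. -189.   17.] 0 -104 [ 0.8 -1.7]
[542.   6.  19.] 0 104 [3.2 1.3]
[578. -91.  15.] 0 0 [-0.8 -0.2]
[662. -62.  89.] 90 0 [ 1.4 -1.7]
[ 694. -163.   86.] 90 -104 [1.4 1. ]
[579. -93.  16.] 0 0 [-1.8  1.5]
[546.   7.  17.] 0 104 [-1.4  0.3]
[ 609. -189.   17.] 0 -104 [ 0.8 -1.7]
[ 697. -164.   92.] 90 -104 [-1.9  1.5]
[662. -62.  95.] 90 0 [ 0.6 -1.3]
[ 610. -186.   17.] 0 -104 [ 0.1 -4.1]
[578. -93.  14.] 0 0 [-0.2  1.6]
[542.   7.  15.] 0 104 [3.4 0.6]
[660. -62.  91.] 90 0 [ 3.2 -1.3]
[ 693. -165.   85.] 90 -104 [2.2 2.1]
[581. -96.  19.] 0 0 [-3.8  4.2]
[ 610. -192.   22.] 0 -104 [-0.7  1.6]
[547.   9.  20.] 0 104 [-1.8 -1.4]
[665. -62.  90.] 90 0 [-2. -2.]
[ 698. -164.   92.] 90 -104 [-2.9  1.5]
right 140 [ 742.8 -146.9   82. ] tool shift cm [-65.89  13.26 -25.2 ]
right 108 [ 712.4 -156.9   82. ] tool shift cm [-62.69  13.26 -25.21]
right 5 [ 614.5 -188.9   82. ] tool shift cm [-52.39  13.26 -25.25]
mid 140 [710.5 -48.1  82. ] tool shift cm [-65.93  13.26 -35.6 ]
mid 108 [680.1 -58.   82. ] tool shift cm [-62.73  13.26 -35.61]
mid 5 [582.2 -90.   82. ] tool shift cm [-52.43  13.26 -35.65]
yaw err deg 0.22046520720848045
```

View pics/fit.png

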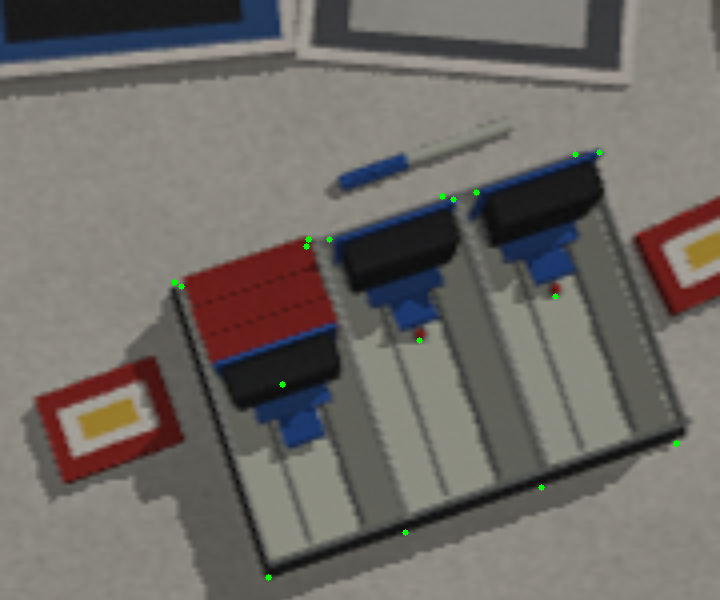

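The fit agrees with the picture to about 3 mm, and the tool axes already line up with the lanes. I'll move at height with the fingers closing.

>>> apply_moves --increments '[[[-5,0,-1.9],[0,0,0],0],[[-5,0,-1.9],[0,0,0],0],[[-5,0,-1.9],[0,0,0],0],[[-5,0,-1.9],[0,0,0],0],[[-5,0,-1.9],[0,0,0],0]]'

```text
t: 3.22
eef_pos: [407.4, -422.6, 214.4]
tcp_rot: [-1.57, 0.0, -2.828]
ft_force: [-0.7, -0.2, 0.8]
opening: 0.531
```

>>> apply_moves --increments '[[[-5,0,-1.9],[0,0,0],0],[[-5,0,-1.9],[0,0,0],0],[[-5,0,-1.9],[0,0,0],0],[[-5,0,-1.9],[0,0,0],0],[[-5,0,-1.9],[0,0,0],0]]'

```text
t: 3.85
eef_pos: [622.5, -248.8, 215.0]
tcp_rot: [-1.568, 0.001, -2.828]
ft_force: [0.1, -1.1, 0.2]
opening: 0.024
```

```bash
cat >> h.py <<'E'
Q=np.array([577.4,-91.6,.316])
def goal(x,l,z):
    s=readout.state();T=R.from_euler('xyz',s['tcp_rot']);t=Q[2]
    Rd=np.array([[np.cos(t),-np.sin(t),0],[np.sin(t),np.cos(t),0],[0,0,1]])
    P=np.r_[Q[:2],0]+Rd@[x,l,z]
    Rg=Rd@np.array([[-1,0,0],[0,0,-1],[0,-1,0.]]).T
    print('shift cm',(T.inv().apply(P-s['eef_pos'])/10).round(2),'turn deg',np.degrees((T.inv()*R.from_matrix(Rg)).as_rotvec()).round(2))
    print('lane',(Rd.T@(s['eef_pos']-np.r_[Q[:2],0])).round(1),'F lane',(Rd.T@s['ft_force']).round(1),'open',round(float(s['opening']),3),'t',round(float(s['t']),2))
E
python3 -c "
from h import *
goal(140,-104,82)"
```

```text
shift cm [-14.57  13.29  -6.02] turn deg [-0.15 -0.16 -0.04]
lane [  -6.  -163.5  215. ] F lane [-0.3 -1.   0.2] open 0.024 t 3.85
```

>>> apply_moves --increments '[[[-5,0,-1],[0,0,0],0],[[-5,0,-2],[0,0,0],0],[[-5,0,-2],[0,0,0],0],[[-1,2,-1],[0,0,0],0],[[0,5,0],[0,0,0],0]]'

```text
t: 4.47
eef_pos: [763.8, -135.5, 145.8]
tcp_rot: [-1.564, 0.006, -2.824]
ft_force: [0.7, -1.5, -0.8]
opening: 0.0
```

```bash
python3 -c "
from h import *
goal(140,-104,82)
c=read_camera('scene');cv2.imwrite('pics/s2.png',cv2.resize(c['img'][100:300,80:350,::-1],None,fx=2.5,fy=2.5))"
```

```text
shift cm [2.4  6.37 0.39] turn deg [-0.36  0.08 -0.37]
lane [163.6 -99.6 145.8] F lane [ 0.2 -1.7 -0.8] open 0.0 t 4.47
```

View pics/s2.png

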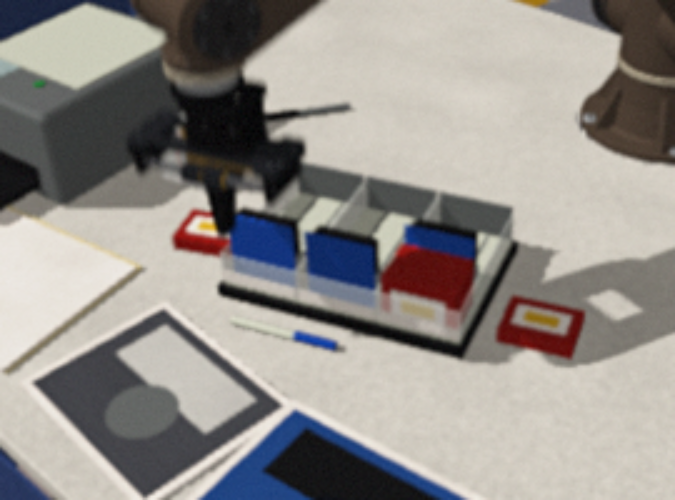

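```bash
python3 -c "
from h import *
s=readout.state();c=read_camera('scene');u=proj(c,[s['eef_pos'],[694,-163,89]])
print(u,(u-[80,100])*2.5, s['eef_pos'])
cv2.imwrite('pics/s3.png',cv2.resize(c['img'][130:230,110:240,::-1],None,fx=5,fy=5))"
```

```text
[[171.1128013  196.555477  ]
 [183.42692967 195.38365036]] [[227.78200326 241.3886925 ]
 [258.56732419 238.4591259 ]] [ 760.35663765 -135.12997868  136.45018126]
```

View pics/s3.png

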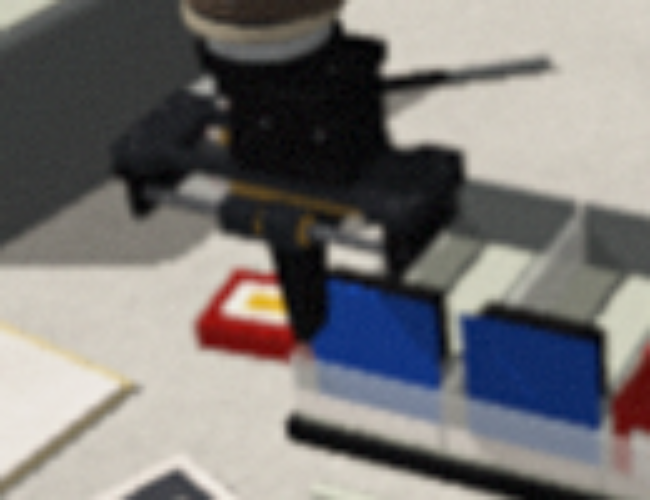

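The fingertip shows at about (170,197) in the full image, matching the projected TCP at (171,197). It is in front of the right-hand paddle, so I'll descend.

>>> apply_moves --increments '[[[0,3,0.4],[0,0,0],0],[[0.5,2,0],[0,0,0],0],[[0.5,0.5,0],[0,0,0],0],[[0,0,0],[0,0,0],0],[[0,0,0],[0,0,0],0]]'

```text
t: 5.2
eef_pos: [751.5, -146.4, 89.5]
tcp_rot: [-1.569, -0.001, -2.829]
ft_force: [-0.5, 1.1, -0.8]
opening: 0.005
```

```bash
python3 -c "
from h import *
goal(108,-104,82)"
```

```text
shift cm [ 4.04  0.75 -0.21] turn deg [-0.11 -0.18  0.08]
lane [ 148.4 -106.2   89.5] F lane [-0.1  1.2 -0.8] open 0.005 t 5.2
```

>>> apply_moves --increments '[[[1,0.3,-0.1],[0,0,0],0],[[1,0.3,-0.1],[0,0,0],0],[[1,0,0],[0,0,0],0],[[0.5,0,0],[0,0,0],0],[[0.5,0,0],[0,0,0],0]]'

```text
t: 5.82
eef_pos: [710.5, -157.5, 84.9]
tcp_rot: [-1.568, 0.0, -2.829]
ft_force: [-0.1, -0.1, 0.2]
opening: 0.004
```

```bash
python3 -c "
from h import *
goal(108,-104,82)"
```

```text
shift cm [-0.2   0.29 -0.  ] turn deg [-0.17 -0.17 -0.01]
lane [ 106.  -104.    84.9] F lane [-0.1 -0.1  0.2] open 0.004 t 5.83
```

>>> apply_moves --increments '[[[0.6,0,0],[0,0,0],0],[[0.6,0,0],[0,0,0],0],[[0.5,0,0],[0,0,0],0],[[0.5,0,0],[0,0,0],0],[[0,0,0],[0,0,0],0]]'

```text
t: 6.45
eef_pos: [690.5, -164.4, 85.1]
tcp_rot: [-1.566, 0.006, -2.829]
ft_force: [4.6, 1.5, -2.3]
opening: 0.003
```

```bash
python3 -c "
from h import *
goal(5,-104,82)"
```

```text
shift cm [ 7.99  0.26 -0.01] turn deg [-0.29 -0.17 -0.33]
lane [  84.9 -104.3   85.1] F lane [ 4.9 -0.  -2.3] open 0.003 t 6.45
```

In contact: 4.9 N, pure spring force. Now the push to the rear.

>>> apply_moves --increments '[[[1.5,0,0],[0,0,0],0],[[1.5,0,0],[0,0,0],0],[[1.5,0,0],[0,0,0],0],[[1.5,0,0],[0,0,0],0],[[1,0,0],[0,0,0],0]]'

```text
t: 7.08
eef_pos: [626.6, -186.2, 85.2]
tcp_rot: [-1.561, 0.015, -2.827]
ft_force: [6.0, -0.9, -2.3]
opening: 0.002
```

```bash
python3 -c "
from h import *
goal(3,-104,82)
c=read_camera('top')
for d in nets.mark_of(c,'paddle_a')+nets.mark_of(c,'reel_a'): print(round(d['confidence'],2),w(c,d['point']).round())
goal(3,-104,82)
cv2.imwrite('pics/t4.png',cv2.resize(c['img'][90:260,180:360,::-1],None,fx=3.5,fy=3.5))"
```

```text
shift cm [ 1.44  0.29 -0.13] turn deg [-0.57 -0.1  -0.83]
lane [  17.4 -105.3   85.2] F lane [ 5.5 -2.8 -2.3] open 0.002 t 7.08
0.84 [666. -64.  92.]
0.71 [580.  15.  20.]
0.67 [667. -63.  19.]
shift cm [ 1.46  0.29 -0.12] turn deg [-0.55 -0.11 -0.8 ]
lane [  17.5 -105.2   85.1] F lane [ 3.9 -1.4 -0.6] open 0.003 t 7.22
```

View pics/t4.png

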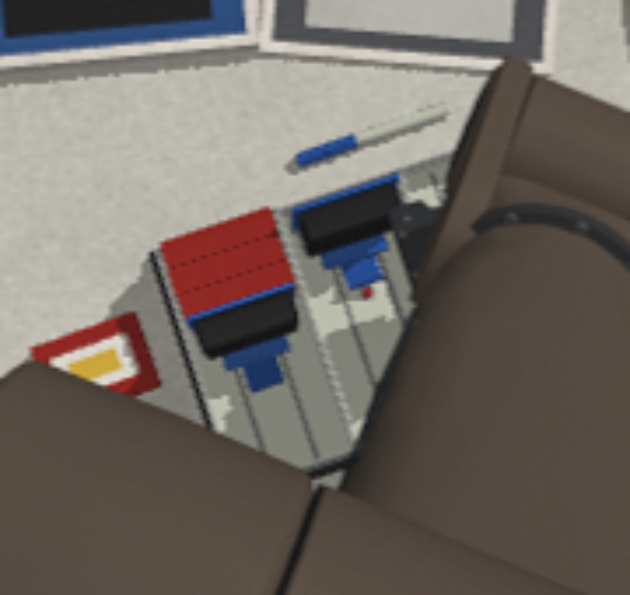

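The arm hides the lane from the top camera, and everything else in view is undisturbed. I'll finish the push to about lane x = 3.

>>> apply_moves --increments '[[[0.7,0,-0.1],[0,0,-0.8],0],[[0.5,0,0],[0,0,0],0],[[0.3,0,0],[0,0,0],0],[[0,0,0],[0,0,0],0],[[0,0,0],[0,0,0],0]]'

```text
t: 7.85
eef_pos: [614.7, -189.6, 85.3]
tcp_rot: [-1.559, 0.002, -2.827]
ft_force: [4.5, 1.1, -1.9]
opening: 0.005
```

```bash
python3 -c "
from h import *
goal(3,-104,82)
c=read_camera('scene')
for d in nets.mark_of(c,'paddle_a')+nets.mark_of(c,'reel_a'): print(round(d['confidence'],2),w(c,d['point']).round())
t=Q[2]
P=[Q[0]+np.cos(t)*x+np.sin(t)*104-np.sin(t)*y for x in(0,)for y in(0,)]
def W(x,y,z): return [Q[0]+np.cos(t)*x-np.sin(t)*(y-104),Q[1]+np.sin(t)*x+np.cos(t)*(y-104),z]
im=cv2.resize(c['img'][130:230,130:260,::-1],None,fx=6,fy=6)
for x,col in((90,(0,255,0)),(15,(0,255,255)),(0,(255,0,255)),(-10,(255,255,0))):
  for y in(-44,44):
    u,v=(proj(c,[W(x,y,116)])[0]-[130,130])*6; cv2.circle(im,(int(u),int(v)),3,col,-1)
cv2.imwrite('pics/s5.png',im)"
```

```text
shift cm [ 0.19  0.32 -0.08] turn deg [-0.66 -0.06 -0.11]
lane [   4.9 -104.8   85.3] F lane [ 4.6 -0.3 -1.9] open 0.005 t 7.85
0.93 [661. -60.  91.]
0.56 [ 601. -192.   84.]
0.53 [ 605. -193.   84.]
0.47 [577. -91.  12.]
```

View pics/s5.png

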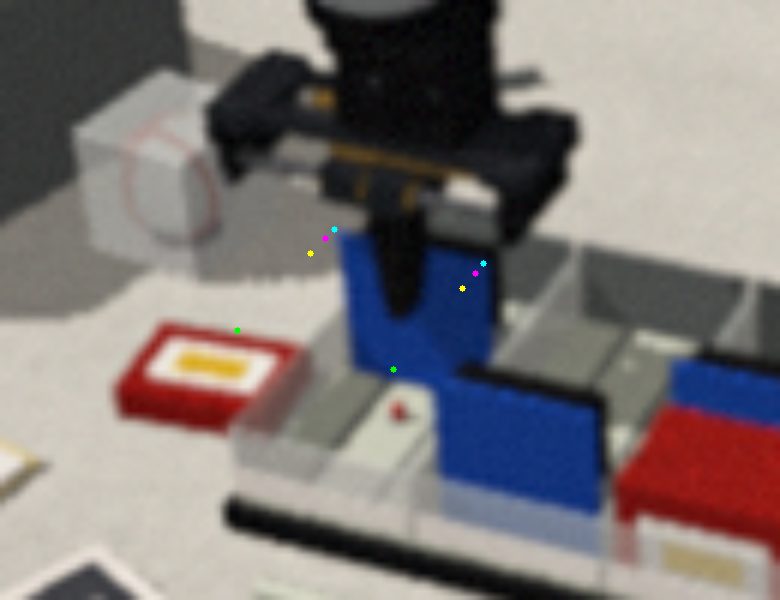

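The red pin is up at about (398,410), in front of the paddle's foot, and the paddle is well past x = -10. I'll retreat forward now and let it latch.

>>> apply_moves --increments '[[[-1,0,0],[0,0,0],0],[[-1,0,0],[0,0,0],0],[[-1,0,0],[0,0,0],0],[[-2,0,0],[0,0,0],0],[[-3,0,0],[0,0,0],0]]'

```text
t: 8.62
eef_pos: [692.0, -164.1, 85.2]
tcp_rot: [-1.561, -0.003, -2.828]
ft_force: [0.3, 0.0, 0.4]
opening: 0.004
```

>>> apply_moves --increments '[[[-3,0,0],[0,0,0],0],[[-3,0,0],[0,0,0],0],[[-1,0,0],[0,0,0],0],[[0,0,0],[0,0,0],0],[[0,0,0],[0,0,0],0]]'

```text
t: 9.25
eef_pos: [760.0, -141.0, 83.7]
tcp_rot: [-1.563, -0.008, -2.826]
ft_force: [-0.7, -0.2, 0.2]
opening: 0.005
```

```bash
python3 -c "
from h import *
goal(140,0,85)
c=read_camera('scene')
for d in nets.mark_of(c,'paddle_a'): print(round(d['confidence'],2),w(c,d['point']).round())
im=cv2.resize(c['img'][130:230,130:260,::-1],None,fx=6,fy=6)
cv2.imwrite('pics/s6.png',im)"
```

```text
shift cm [  1.83  -0.2  -10.37] turn deg [-0.47 -0.04  0.45]
lane [ 158.2 -103.7   83.7] F lane [-0.7  0.1  0.2] open 0.005 t 9.25
0.65 [ 623. -185.   87.]
0.56 [662. -58.  88.]
```

View pics/s6.png

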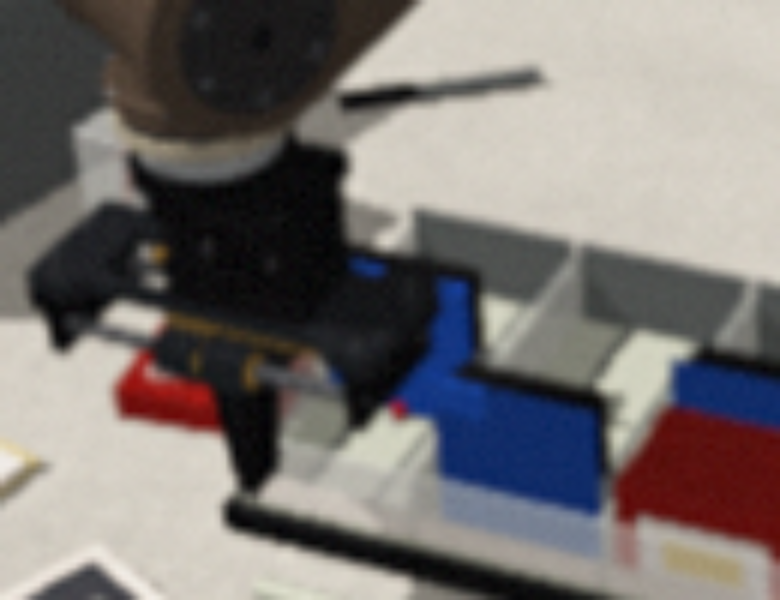

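The first paddle is latched. The net puts it at (623,-185) against an expected (624,-186), with the red pin in front of it. Next I'll shift over to the middle lane.

>>> apply_moves --increments '[[[0,0,-2.5],[0,0,0.4],0],[[0,0,-2.5],[0,0,0],0],[[0,0,-2.5],[0,0,0],0],[[0,0,-1.5],[0,0,0],0],[[0,0,-0.5],[0,0,0],0]]'

```text
t: 9.98
eef_pos: [728.3, -47.8, 84.1]
tcp_rot: [-1.562, -0.0, -2.828]
ft_force: [-0.5, -0.3, -0.7]
opening: 0.004
```

```bash
python3 -c "
from h import *
goal(108,0,85)"
```

```text
shift cm [ 4.91 -0.1  -0.51] turn deg [-0.51 -0.14  0.01]
lane [157.   -5.2  84.1] F lane [-0.6 -0.1 -0.7] open 0.004 t 9.97
```

>>> apply_moves --increments '[[[1,0,-0.2],[-0.4,0,0],0],[[1,0,-0.2],[0,0,0],0],[[1,0,-0.1],[0,0,0],0],[[1,0,0],[0,0,0],0],[[0.5,0,0],[0,0,0],0]]'

```text
t: 10.6
eef_pos: [680.9, -59.1, 84.0]
tcp_rot: [-1.569, -0.0, -2.829]
ft_force: [0.2, 0.7, -0.0]
opening: 0.001
```

>>> apply_moves --increments '[[[0.6,0,0],[0,0,0],0],[[0.6,0,0],[0,0,0],0],[[0.5,0,0],[0,0,0],0],[[0.5,0,0],[0,0,0],0],[[0,0,0],[0,0,0],0]]'

```text
t: 11.22
eef_pos: [660.5, -66.2, 84.2]
tcp_rot: [-1.568, 0.004, -2.83]
ft_force: [4.9, 1.5, -3.0]
opening: 0.005
```

```bash
python3 -c "
from h import *
goal(5,0,85)"
```

```text
shift cm [ 8.19 -0.12 -0.13] turn deg [-0.19 -0.24 -0.26]
lane [86.9 -1.7 84.2] F lane [ 5.1 -0.1 -3. ] open 0.005 t 11.22
```

>>> apply_moves --increments '[[[1.5,0,0],[0,0,0],0],[[1.5,0,0],[0,0,0],0],[[1.5,0,0],[0,0,0],0],[[1.5,0,0],[0,0,0],0],[[1.2,0,0],[0,0,0],0]]'

```text
t: 11.85
eef_pos: [595.2, -88.5, 84.3]
tcp_rot: [-1.563, 0.014, -2.828]
ft_force: [6.0, 0.9, -2.2]
opening: 0.005
```

>>> apply_moves --increments '[[[0.7,0,-0.1],[0,0,-0.8],0],[[0.5,0,0],[0,0,0],0],[[0.3,0,0],[0,0,0],0],[[0,0,0],[0,0,0],0],[[0,0,0],[0,0,0],0]]'

```text
t: 12.48
eef_pos: [581.3, -92.6, 84.5]
tcp_rot: [-1.562, 0.001, -2.829]
ft_force: [5.4, 2.1, -3.1]
opening: 0.005
```

```bash
python3 -c "
from h import *
goal(5,0,85)
c=read_camera('scene')
for d in nets.mark_of(c,'paddle_a'): print(round(d['confidence'],2),w(c,d['point']).round())
im=cv2.resize(c['img'][130:230,150:280,::-1],None,fx=6,fy=6)
cv2.imwrite('pics/s7.png',im)"
```

```text
shift cm [-0.16 -0.05 -0.21] turn deg [-0.53 -0.17 -0.05]
lane [ 3.4 -2.1 84.5] F lane [ 5.8  0.3 -3.1] open 0.005 t 12.47
0.96 [567. -92.  89.]
0.66 [ 621. -188.   89.]
0.24 [609.  26.  26.]
```

View pics/s7.png

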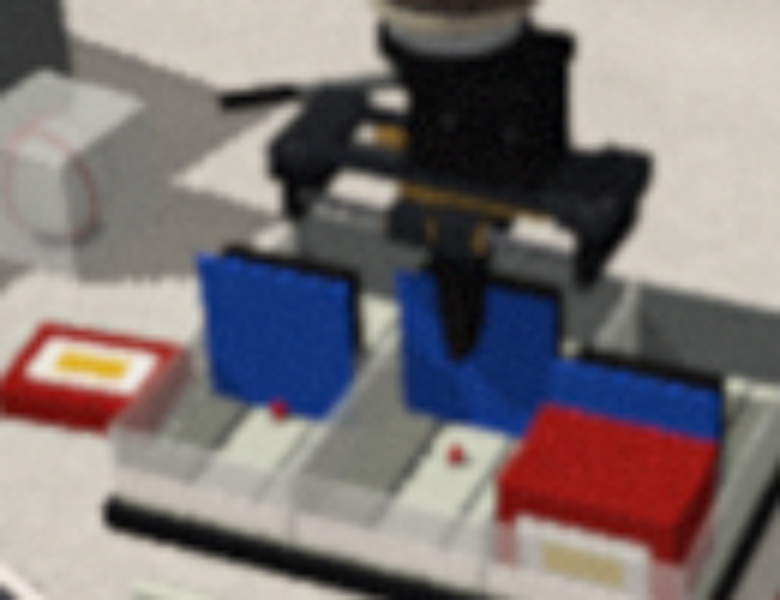

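The first paddle is latched at its pin, at about (278,408). The second paddle is behind its raised pin, at about (456,455), with a travel of roughly 100 mm. I'll release it forward, then lift clear.

>>> apply_moves --increments '[[[-1,0,0],[0,0,0],0],[[-1,0,0],[0,0,0],0],[[-1,0,0],[0,0,0],0],[[-2,0,0],[0,0,0],0],[[-3,0,0],[0,0,0],0]]'

```text
t: 13.2
eef_pos: [658.9, -67.1, 84.5]
tcp_rot: [-1.563, -0.004, -2.829]
ft_force: [0.2, -0.5, -0.5]
opening: 0.001
```

>>> apply_moves --increments '[[[-3,0,0],[0,0,0],0],[[-3,0,0],[0,0,0],0],[[-1,-3,0],[0,0,0],0],[[0,-5,0],[0,0,0],0],[[0,-5,0],[0,0,0],0]]'

```text
t: 13.82
eef_pos: [728.1, -42.0, 211.4]
tcp_rot: [-1.568, -0.018, -2.827]
ft_force: [-0.6, -0.7, 0.3]
opening: 0.007
```

>>> apply_moves --increments '[[[0,-3,0],[0,0,0],0],[[0,-1,0],[0,0,0],0],[[0,0,0],[0,0,0],0],[[0,0,0],[0,0,0],0],[[0,0,0],[0,0,0],0]]'

```text
t: 14.45
eef_pos: [728.6, -41.4, 252.5]
tcp_rot: [-1.567, -0.02, -2.827]
ft_force: [0.4, 0.6, -0.6]
opening: 0.001
```

```bash
python3 -c "
from h import *
goal(140,0,85)
for n in('scene','top'):
  c=read_camera(n)
  for t in('paddle_a','stock1','refill1','marker_blue'):
    for d in nets.mark_of(c,t)[:3]: print(n,t,round(d['confidence'],2),w(c,d['point']).round())
  if n=='scene': cv2.imwrite('pics/s8.png',cv2.resize(c['img'][120:260,130:310,::-1],None,fx=4,fy=4))"
```

```text
shift cm [ 1.6  16.78  0.02] turn deg [-0.21 -0.09  1.14]
lane [159.3   0.8 252.5] F lane [ 0.6  0.4 -0.6] open 0.001 t 14.45
scene paddle_a 0.95 [591. -83.  87.]
scene paddle_a 0.67 [ 621. -186.   88.]
scene stock1 0.73 [589.  21.  24.]
scene stock1 0.65 [631.  34.  27.]
scene stock1 0.54 [610.  27.  26.]
scene refill1 0.94 [535. 144.   3.]
scene refill1 0.77 [ 656. -306.    1.]
scene marker_blue 0.73 [736. -91.   2.]
scene marker_blue 0.65 [628.  35.  28.]
scene marker_blue 0.64 [ 619. -187.   87.]
top paddle_a 0.66 [ 626. -186.   91.]
top stock1 0.49 [ 612. -190.   21.]
top refill1 0.8 [ 662. -303.   -2.]
top refill1 0.67 [536. 139.  -2.]
```

View pics/s8.png

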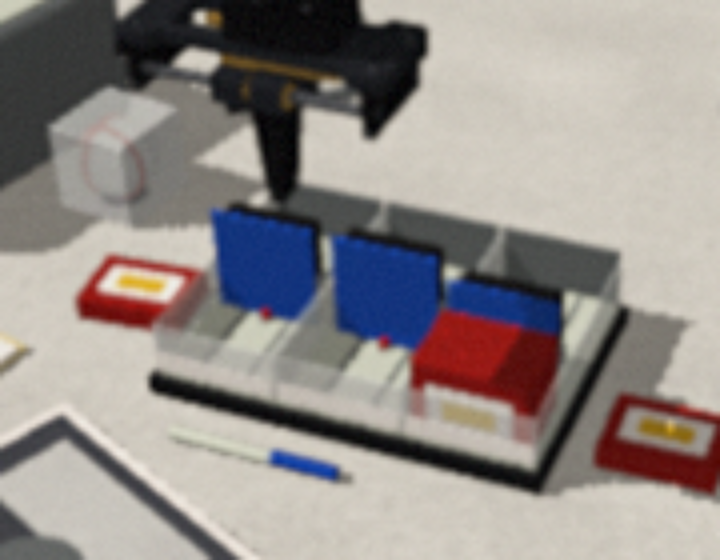

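Both paddles rest against their raised pins, at about (265,313) and (384,341). The boxes and pen haven't moved, and the robot is clear of everything.

```bash
python3 -c "
from h import *
print(env.job_done())"
```

```text
the job is handed in; nothing more can be done
None
```

Both empty lanes, the right and the middle one, are ready for refilling. I pushed each blue paddle back about 100 mm past its red pin with closed fingertips on its front face, and both sprang forward and latched.

**Latching:** In the last images both red pins are up, right in front of the paddle feet. The scene camera puts the paddles at (621,-186) and (591,-83) mm, within about 4 mm of the expected latched positions of (624,-186) and (592,-87). The top camera confirmed only the right paddle, because it did not report the middle one in that last picture.

**Rest of the scene:** The stocked boxes, the refill boxes and the blue pen were where they started, within the networks' error. The other loose items (bottle, tape, cube and black pen) I did not re-measure at the end.

**Robot:** The highest force I read was about 7 N, sampled between moves. The last move ended at 14.45 s with the arm lifted clear, touching nothing, and I handed the job in. It reports no verdict.

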